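# Make up two recipe kits at the sink

### The job

Make up two recipe kits from the things standing on the chopping board over the sink: put the lemon and the dropper bottle into the tray with the divider, one on each side of it, and the garlic bulb and the glass shaker into the tray without a divider. Each thing must be down on the tray's floor, with bottle and shaker standing upright. Leave the mug, the flat tin and the red packet on the worktop beside it where they are.

Things in the scene. Friction and masses are not known exactly. Their poses are not given: they have to be found in the camera images.
- board: Wooden chopping board, fixed across the left sink bowl: 340 mm (own x, pointing away from the robot and to the right) by 300 mm (own y); its top is 20 mm above the worktop. Origin: centre of its underside, 16 mm below its top. A lamp head hangs 0.53 m up, close by the robot's left shoulder: travel low (fingers under 0.18 m).
- divided_tray: Tray with a divider: two compartments, each 71 mm (y) by 88 mm (x) inside, centres at y = -37 and +37 mm, x = 0; divider 4 mm thick, 15 mm high. Fixed, light wood, 154 mm long (own y) by 96 mm wide (own x), rim 16 mm high, walls 4 mm; its floor is 4 mm above its origin. Origin: centre of the underside, on the chopping board (z = 20 mm). Long side along the board's y.
- open_tray: Tray without a divider: one space 146 mm (y) by 88 mm (x) inside. Fixed, light wood, 154 mm long (own y) by 96 mm wide (own x), rim 16 mm high, walls 4 mm; its floor is 4 mm above its origin. Origin: centre of the underside, on the chopping board (z = 20 mm). Long side along the board's y.
- lemon_mid (a point): Middle of the yellow lemon, 71 mm long (its x axis, lying level) by 53 mm wide (its y axis) by 51 mm high; the point is 25.5 mm above its underside. At the start its length is within 0.35 rad of the board's x. Best pinched across its 53 mm width.
- bottle: Small amber dropper bottle with a black rubber bulb (the one on the board; another stands far off to the left), 102 mm high: round body 33 mm in diameter up to 62 mm, 24 mm collar up to 77 mm, then a 13 mm wide bulb. Origin: centre of the underside, z up its axis. Upright at the start.
- shaker: Glass shaker with a grey domed cap, 90 mm high, round, 44 mm in diameter up to 66 mm, narrowing to 34 mm in the cap. Origin: centre of the underside, z up its axis. Upright at the start. It may lean by 0.05 rad on its slightly uneven foot.
- garlic_mid (a point): Middle of the pale garlic bulb, round, 60 mm in diameter at its widest, 59 mm high with its pointed tip; the point is on its axis, 27 mm above its underside. It stands tip up at the start.
- mug: White mug with dark spots and a handle, 91 mm high, on the worktop; to be left alone. Origin: centre of the underside of its 82 x 114 mm outline.
- tin: Flat round food tin, 86 mm in diameter, 40 mm high, on the worktop; to be left alone. Origin: centre of the underside.
- packet: Plain dark red packet, 44 x 86 x 34 mm high, on the worktop; to be left alone. Origin: centre of the underside, its y along the 86 mm.

How it is judged:
By the outcome, as a careful person would: the job done as asked, in the order asked, and still so for the second after the job is handed in, with the robot touching nothing.
It also fails if it takes over 80 s, if anything falls off the work surface, if the arm or the gripper's body presses on something with over 40 N, if the wrist force passes 120 N, or if a joint passes its speed limit or range.

### The arm

A 6-joint arm with a two-finger parallel gripper is mounted at the origin on a cart in front of the work surface, level with it; the furniture and walls round the work are solid. World frame = base frame: x ahead of the robot, y to its left, z up, the work surface at z = 0. Lengths are in m, angles in rad, forces in N, time in s.
With the tool pointing down it reaches from about 0.3 to 0.875 m from the base axis. Payload 6.4 kg.
Tool frame: the origin (TCP) lies midway between the tips of the shut fingers; the grasp point (between the pads) lies 19 mm behind it; z points along the fingers, y is the line along which they close (so a half turn about z gives the same grasp; the last joint's range is limited). The gripper opens to 85 mm and grips with 20 to 120 N. Pads are 22 mm wide; open, the fingers measure 114 mm over their backs; the gripper's body (76 mm by 85 mm) begins 54 mm behind the grasp point. The pads swing forward as they close: fully open they stand 13 mm farther back than shut.
Start: joints at [-1.537, 0.181, 1.607, -0, 1.354, -0.206], TCP at [0.137, -0.559, 0.231] pointing down, gripper open.
Joint ranges: [-2.99, 2.99], [-0.89, 2.07], [0.3, 2.58], [-1.14, 4.28], [0, 2.63], [-3.12, 3.12]. Speed limits (rad/s): [2.57, 2.57, 3.01, 3.14, 3.14, 3.14].

### API

Orientations are given as a unit quaternion [w, x, y, z].
In Python, from station import sense, get_image, finish_job gives the robot as it stands. The module is installed in compiled form; this text tells all that it offers.
- The arm moves only by the tool play_rows, never from a script. Its argument "commands" is a list that holds one entry, the list of rows, each a list of 7 numbers: the shift along the world's x, y, z in m, then the turn, a rotation vector about the world's x, y, z in rad, then the opening, from -1 (shut) to 1 (fully open). A call has 1 to 5 rows; each row is the pose to reach, as a shift and turn from the pose commanded when the call began; what a row does not reach only later rows make up. A row lasts 1/10 s, in which the tool goes at most 50 mm and 8.59 degrees, less where a joint would pass 70% of its speed; a pose out of reach is approached as far as the arm can. A call with a gripper value outside its range is refused whole. The fingers move at their own pace and stop on an object; "force" is the grip in N (left out, the last holds). Time passes only in rows, so rows that repeat a pose let the fingers close. It gives the time, the measured TCP pose, the force, the opening and the grip force at its end, in the units of the state.
- sense(): the state, without advancing time (a new reading comes with each control period).
- get_image(name): name is "side" or "top"; returns a dict with "color" (400x640x3 uint8, red, green, blue), "K" (3x3 intrinsics, pixels), "k1" (the pictures are not rectified: a ray, as slopes to the right and down, at radius r is drawn at 1 + k1 r^2 times it, then the intrinsics apply), "world_from_camera" (4x4, takes a point from camera to world coordinates). Camera axes: x right, y up, looking along -z (the intrinsics and any distortion apply to the point x, -y, -z); pixel columns grow to the right and rows downward; lengths in m; the calibration is good to about 2 mm. A picture is of the moment at which its call begins. There is no depth.
- finish_job(): hands the job in; it is judged then, once.
The state is a dict: "time": time; "joint_pos": joint angles; "dq": joint speeds; "tau": joint torques, N m; "tool_pos": TCP position; "eef_rot": TCP orientation; "force": force on the tool from outside, world axes, zero at the start; "moment": the same for the moment, N m; "gripper_width": finger opening in m; "grip_force": force on a finger pad.
Only numpy, scipy, OpenCV 4.12 (cv2) and the standard library are available. Lean on these libraries where they do the work, as an engineer would, in place of code of your own. Each camera call takes 0.05 s, during which the arm holds its last target. There are 200 camera calls.

## Working session

There is one attempt and no reset: what is moved stays moved. The work goes in short steps, Python scripts to look and compute and a tool call to move; the robot and the scene stay as the last step left them, time stands still between calls to the robot, and variables do not carry over. Pictures are saved under pics/ and viewed, at most 14 in all, crops included, and the job is handed in when it is done.

Besides the shell and the picture viewer there is one more tool, called as name(argument=value, ...) on one line, values as JSON. play_rows: Moves the arm, as the interface text tells. Its arguments: {"type":"object","properties":{"commands":{"type":"array","items":{"type":"array","items":{"type":"array","items":{"type":"number"}}}},"force":{"type":"number"}},"required":["commands"]}

```bash
mkdir -p pics; cat > h.py <<'E'
import numpy as np, cv2
from station import sense, get_image, finish_job
def cap(n,f):
    d=get_image(n); cv2.imwrite(f,d["color"][:,:,::-1]); np.savez(f[:-4],**{k:np.array(v) for k,v in d.items()}); return d
def ray(d,uv):
    K=np.array(d["K"]);k=float(d["k1"]);T=np.array(d["world_from_camera"])
    p=cv2.undistortPoints(np.array(uv,float).reshape(-1,1,2),K,np.array([k,0,0,0,0.]))[:,0]
    v=np.c_[p[:,0],-p[:,1],-np.ones(len(p))]@T[:3,:3].T
    return T[:3,3],v
def onz(d,uv,z):
    o,v=ray(d,uv); return o+v*((z-o[2])/v[:,2])[:,None]
def proj(d,P):
    K=np.array(d["K"]);k=float(d["k1"]);T=np.array(d["world_from_camera"])
    c=(np.atleast_2d(P)-T[:3,3])@T[:3,:3]
    s=np.c_[c[:,0]/-c[:,2],-c[:,1]/-c[:,2]]; r2=(s**2).sum(1)[:,None]; s=s*(1+k*r2)
    return s*[K[0,0],K[1,1]]+[K[0,2],K[1,2]]
E
python3 - <<'E'
from h import *
for n in("side","top"):
    d=cap(n,f"pics/{n}0.png"); print(n,np.round(d["world_from_camera"],3).tolist(),d["K"][0][0],d["k1"])
s=sense();print(s)
E
```

```text
side [[-0.985, 0.067, -0.157, 0.322], [-0.171, -0.35, 0.921, 1.111], [0.006, 0.934, 0.356, 0.508], [0.0, 0.0, 0.0, 1.0]] 511.11379732180353 0.03850330492308514
top [[0.019, 0.998, -0.051, 0.446], [-1.0, 0.019, -0.007, -0.054], [-0.007, 0.052, 0.999, 1.435], [0.0, 0.0, 0.0, 1.0]] 463.57766188253504 0.025999946413717973
{'time': 0.1, 'joint_pos': array([-1.53731105e+00,  1.81500318e-01,  1.60788869e+00, -1.03000441e-05,
        1.35379524e+00, -2.06293140e-01]), 'dq': array([ 0.0002171 , -0.00240333, -0.00191892, -0.00013815, -0.00011955,
       -0.00124063]), 'tau': array([ 2.32147913e-04, -4.45876908e+01, -3.52238452e+01, -3.54831172e-04,
        4.07188709e-03, -5.85683608e-06]), 'tool_pos': array([ 0.13655619, -0.55804656,  0.2304647 ]), 'eef_rot': array([-7.93259258e-04,  9.92821445e-01,  1.19603278e-01,  6.36646115e-05]), 'force': array([-0.11417401,  0.20758078,  0.51853561]), 'moment': array([ 2.21624209e-05, -7.09829494e-03, -3.55744392e-02]), 'grip_force': 0.0, 'gripper_width': 0.08525658452118826}
```

View pics/side0.png

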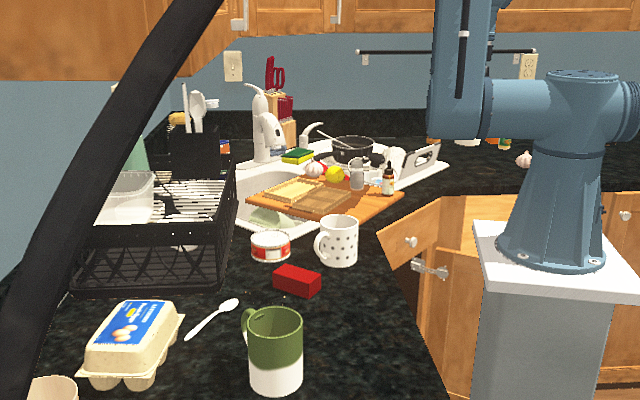

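View pics/top0.png

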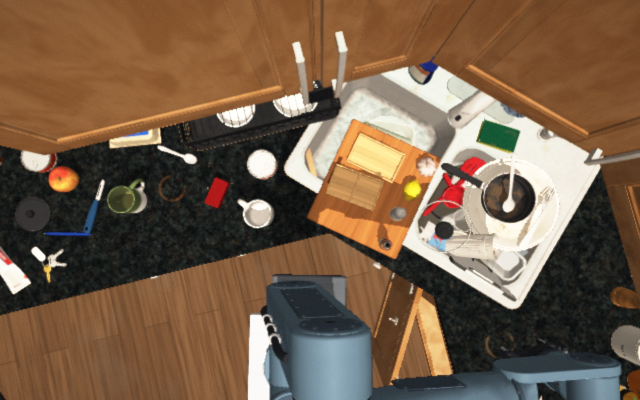

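The side picture shows the bottle (388,180), shaker (356,175), lemon (336,173) and garlic (314,168). In the top picture these are at (386,243), (398,213), (412,189) and (427,165), with trays at about (376,158) and (355,186). I'll zoom in next.

```bash
python3 - <<'E'
from h import *
a=cv2.imread("pics/top0.png")[110:265,295:450]; cv2.imwrite("pics/c1.png",cv2.resize(a,None,fx=3.8,fy=3.8,interpolation=cv2.INTER_CUBIC))
a=cv2.imread("pics/side0.png")[140:230,240:420]; cv2.imwrite("pics/c2.png",cv2.resize(a,None,fx=4.4,fy=4.4,interpolation=cv2.INTER_CUBIC))
E
```

```text
(no output)
```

View pics/c1.png

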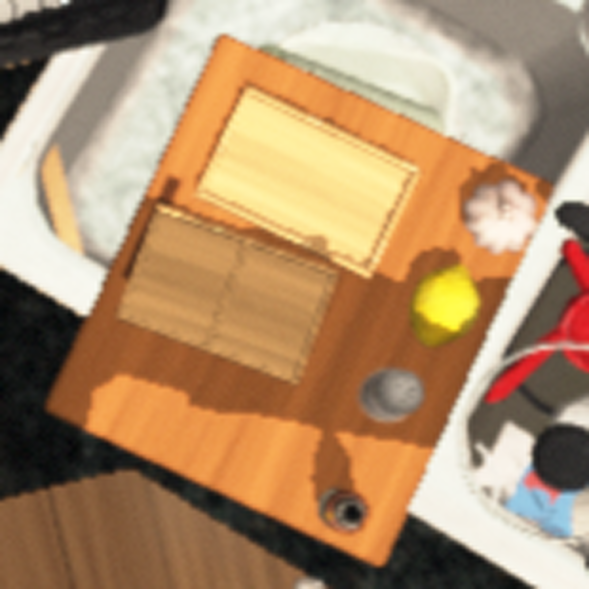

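View pics/c2.png

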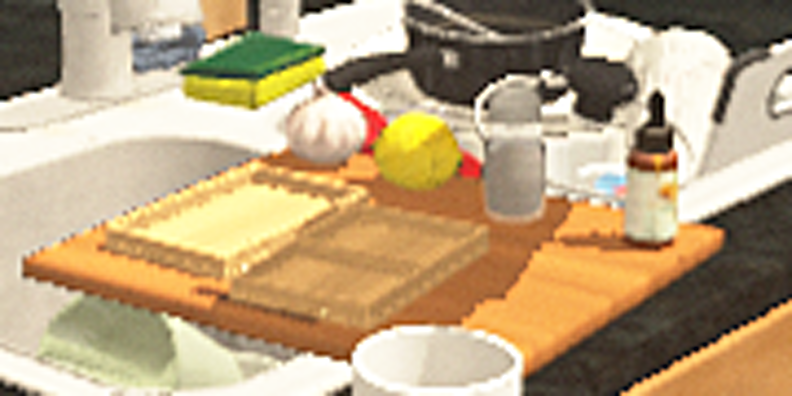

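The zoom shows the divided tray nearer the robot (divider at crop 228,290) and the open tray farther off. The four objects run down the board's right edge. I'll compute their positions next.

```bash
cat >> h.py <<'E'
def tri(dt,a,ds,b):
    (o1,v1),(o2,v2)=ray(dt,[a]),ray(ds,[b]); v1=v1[0]/np.linalg.norm(v1[0]);v2=v2[0]/np.linalg.norm(v2[0])
    A=np.c_[v1,-v2]; t=np.linalg.lstsq(A,o2-o1,rcond=None)[0]; p,q=o1+t[0]*v1,o2+t[1]*v2
    return (p+q)/2,np.linalg.norm(p-q)
E
python3 - <<'E'
from h import *
np.set_printoptions(precision=4,suppress=True)
dt=dict(np.load("pics/top0.npz"));ds=dict(np.load("pics/side0.npz"))
ct=lambda p:(np.array(p,float)+.5)/3.8-.5+[295,110]
cs=lambda p:(np.array(p,float)+.5)/4.4-.5+[240,140]
def quad(n,pts,z):
    P=onz(dt,ct(pts),z)[:,:2]; print(n,P.mean(0),[round(float(np.linalg.norm(P[i]-P[(i+1)%4])),4) for i in range(4)],
     [round(float(np.degrees(np.arctan2(*(P[(i+1)%4]-P[i])[::-1]))),1) for i in range(4)])
quad("board",[(222,35),(552,185),(385,566),(47,408)],.02)
quad("open",[(247,86),(418,168),(370,276),(197,192)],.036)
quad("div",[(157,205),(338,270),(298,382),(118,318)],.036)
def quads(n,pts,z):
    P=onz(ds,cs(pts),z)[:,:2]; print(n,P)
quads("side div near corners",[(362,322),(490,235),(222,295)],.03)
for n,a,b,z in [("garlic",(502,216),(327,138),.047),("lemon",(447,305),(417,150),.0455),("bulbtop",(349,512),(656,95),.122)]:
    print(n,tri(dt,ct(a),ds,cs(b)),onz(dt,ct([a]),z),onz(ds,cs([b]),z))
print("shaker base side",onz(ds,cs([(514,211)]),.02),"mid axis",tri(dt,ct((393,394)),ds,cs((514,150))),"top",onz(dt,ct([(402,388)]),.11))
print("bottle base side",onz(ds,cs([(652,238)]),.02))
# colour masks
for n,d in(("t",dt),("s",ds)):
    h=cv2.cvtColor(d["color"],cv2.COLOR_RGB2HSV); m=cv2.inRange(h,(24,170,90),(34,255,255))
    x=(405,170,425,205) if n=="t" else (322,160,350,188)
    s=np.zeros_like(m); s[x[1]:x[3],x[0]:x[2]]=m[x[1]:x[3],x[0]:x[2]]
    c=max(cv2.findContours(s,0,2)[0],key=cv2.contourArea); r=cv2.minAreaRect(c); print("lemon",n,r)
    if n=="t":
        q=onz(d,cv2.boxPoints(r),.0455)[:,:2]; print(q.mean(0),np.linalg.norm(q[1]-q[0]),np.linalg.norm(q[2]-q[1]),q[1]-q[0],q[2]-q[1])
    if n=="t": L=r[0]
    else: print(tri(dt,L,ds,r[0]))
E
```

```text
board [ 0.542  -0.2135] [0.2918, 0.3343, 0.2974, 0.3334] [-113.7, 156.9, 66.1, -24.0]
open [ 0.6345 -0.2158] [0.1511, 0.0946, 0.1528, 0.0942] [-114.9, 156.9, 65.0, -24.2]
div [ 0.5428 -0.1533] [0.153, 0.0947, 0.1515, 0.0955] [-108.8, 161.1, 71.5, -18.0]
side div near corners [[ 0.5256 -0.0555]
 [ 0.4719 -0.2145]
 [ 0.6133 -0.0818]]
garlic (array([ 0.6073, -0.3699,  0.0383]), np.float64(0.0022304658882048405)) [[ 0.6074 -0.3678  0.047 ]] [[ 0.6009 -0.3425  0.047 ]]
lemon (array([ 0.5359, -0.3251,  0.0477]), np.float64(0.0005732689212165006)) [[ 0.5363 -0.3255  0.0455]] [[ 0.5366 -0.3321  0.0455]]
bulbtop (array([ 0.3752, -0.2398,  0.1195]), np.float64(0.0020713321320093526)) [[ 0.3763 -0.2394  0.122 ]] [[ 0.3738 -0.2314  0.122 ]]
shaker base side [[ 0.4652 -0.292   0.02  ]] mid axis (array([ 0.4652, -0.2803,  0.0659]), np.float64(0.0001337680721078615)) top [[ 0.4691 -0.2797  0.11  ]]
bottle base side [[ 0.3724 -0.2561  0.02  ]]
lemon t ((413.0000305175781, 188.49998474121094), (14.849241256713867, 14.849241256713867), 45.0)
[ 0.5406 -0.3276] 0.04471616820874093 0.04425986436744746 [ 0.0321 -0.0311] [-0.031  -0.0316]
lemon s ((333.98529052734375, 174.30882263183594), (16.63536262512207, 16.806861877441406), 59.036251068115234)
(array([ 0.5389, -0.328 ,  0.0448]), np.float64(0.003370588898956037))
```

```bash
python3 - <<'E'
from h import *
dt=dict(np.load("pics/top0.npz"));h=cv2.cvtColor(dt["color"],cv2.COLOR_RGB2HSV)
for lo in [(22,185,50),(23,200,50),(25,215,60)]:
    m=cv2.inRange(h,lo,(36,255,255)); s=np.zeros_like(m); s[172:208,400:428]=m[172:208,400:428]
    n,l,st,c=cv2.connectedComponentsWithStats(s); i=1+np.argmax(st[1:,4])
    ys,xs=np.nonzero(l==i); P=onz(dt,np.c_[xs,ys],.0455)[:,:2]; w,V=np.linalg.eigh(np.cov(P.T)); e=V[:,1]*np.sign(V[0,1])
    print(lo,len(xs),P.mean(0),4*np.sqrt(w),np.degrees(np.arctan2(e[1],e[0])))
    if lo[0]==23: print("\n".join("".join("#" if v else "." for v in r) for r in (l==i)[175:205,402:426]))
E
```

```text
(22, 185, 50) 229 [ 0.53701838 -0.32180848] [0.0487126  0.06680076] -25.28608099276612
(23, 200, 50) 147 [ 0.53924051 -0.32002732] [0.04334671 0.07205336] -25.513452160082554
........................
........................
........................
........................
........................
.............##.........
.........######.........
........########........
.....############.......
....#############.......
....##############......
...###############......
...####...#..#.#.#......
..###...................
..###...................
..####..................
..#####.................
..#####.................
..######................
..#######...............
..#...#####...##........
...##..########.........
....######.###..........
....####.#..............
.....####...............
........................
........................
........................
........................
........................
(25, 215, 60) 6 [ 0.55548483 -0.32302432] [0.00538909 0.01306383] 72.49938287940105
```

play_rows(commands=[[[0.05,0.03,-0.01,0,0,-0.13,1],[0.09,0.055,-0.02,0,0,-0.26,1],[0.13,0.08,-0.03,0,0,-0.39,1],[0.17,0.1,-0.04,0,0,-0.53,1],[0.21,0.12,-0.04,0,0,-0.667,1]]], force=30)

```text
time: 0.6
tool_pos: [0.3453, -0.4374, 0.1894]
eef_rot: [-0.001, 0.977, -0.211, -0.001]
force: [-0.3, -0.9, -0.4]
gripper_width: 0.0852
grip_force: 0.0
```

play_rows(commands=[[[0.04,0.025,-0.01,0,0,0,1],[0.08,0.05,-0.02,0,0,0,1],[0.12,0.075,-0.03,0,0,0,1],[0.16,0.095,-0.03,0,0,0,1],[0.19,0.115,-0.03,0,0,0,1]]])

```text
time: 1.1
tool_pos: [0.5361, -0.3229, 0.1604]
eef_rot: [-0.0, 0.978, -0.208, -0.0]
force: [-0.6, -0.3, -0.1]
gripper_width: 0.0854
grip_force: 0.0
```

play_rows(commands=[[[0,0,0,0,0,0,1],[0,0,0,0,0,0,1]]])

```text
time: 1.3
tool_pos: [0.5345, -0.3239, 0.1606]
eef_rot: [-0.0, 0.978, -0.207, -0.001]
force: [-0.6, -0.5, -0.9]
gripper_width: 0.0853
grip_force: 0.0
```

```bash
python3 - <<'E'
from h import *
d=cap("top","pics/t1.png"); a=cv2.imread("pics/t1.png")[110:265,295:450]; a=cv2.resize(a,None,fx=3.8,fy=3.8,interpolation=cv2.INTER_CUBIC)
e=cap("side","pics/s1.png"); b=cv2.imread("pics/s1.png")[100:230,270:420]; b=cv2.resize(b,None,fx=1.4,fy=3.8) if 0 else cv2.resize(b,(200,173))
c=np.zeros((589,789,3),np.uint8); c[:,:589]=a; c[:173,589:]=b; cv2.imwrite("pics/c3.png",c)
s=sense(); t=s["tool_pos"]; print(t,[((proj(d,t+np.array([0,0,.0]))-[295,110])*3.8).tolist()])
E
```

```text
[ 0.53343207 -0.32518933  0.16089906] [[[476.60865203120466, 297.8184181653695]]]
```

View pics/c3.png

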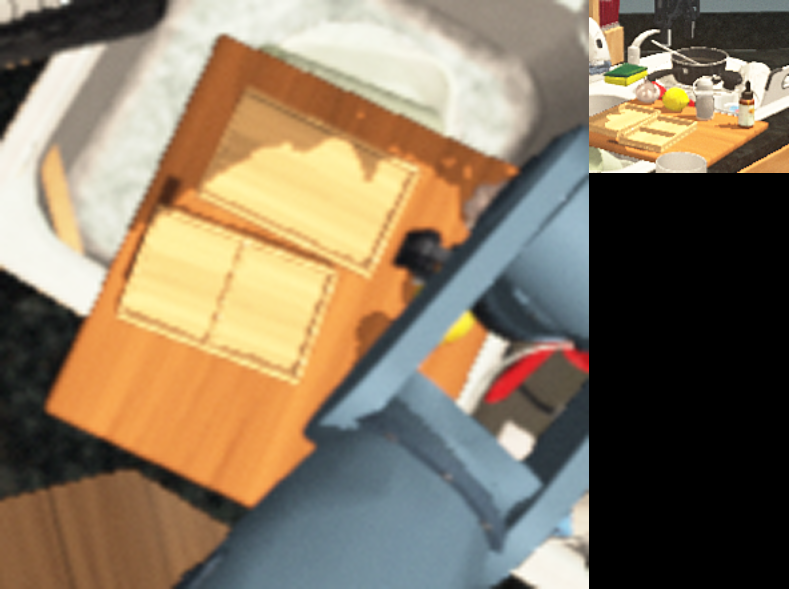

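The arm hides most of the top view. One finger is at crop (425,250) on the lemon's tray side, with the lemon between the fingers and the sunlit trays where I measured them. Descending now.

play_rows(commands=[[[0,0,-0.04,0,0,0,1],[0,0,-0.08,0,0,0,1],[0,0,-0.11,0,0,0,1],[0,0,-0.13,0,0,0,1],[0,0,-0.13,0,0,0,1]]])

```text
time: 1.9
tool_pos: [0.5309, -0.324, 0.0278]
eef_rot: [-0.002, 0.978, -0.209, -0.003]
force: [-0.3, 0.4, 0.3]
gripper_width: 0.0853
grip_force: 0.0
```

play_rows(commands=[[[0,0,0,0,0,0,-1],[0,0,0,0,0,0,-1],[0,0,0,0,0,0,-1],[0,0,0,0,0,0,-1],[0,0,0,0,0,0,-1]]])

```text
time: 2.4
tool_pos: [0.5353, -0.3261, 0.0338]
eef_rot: [0.001, 0.978, -0.208, 0.001]
force: [-3.3, 0.4, 6.6]
gripper_width: 0.0498
grip_force: 31.1
```

play_rows(commands=[[[0,0,0,0,0,0,-1],[0,0,0,0,0,0,-1]]])

```text
time: 2.6
tool_pos: [0.5353, -0.3261, 0.0339]
eef_rot: [0.001, 0.978, -0.208, 0.001]
force: [-3.1, -0.2, 6.4]
gripper_width: 0.0497
grip_force: 31.1
```

play_rows(commands=[[[0,0,0.04,0,0,0,-1],[0,0.01,0.07,0,0,0,-1],[0,0.05,0.08,0,0,0.04,-1],[-0.003,0.095,0.08,0,0,0.08,-1],[-0.005,0.136,0.08,0,0,0.1,-1]]])

```text
time: 3.1
tool_pos: [0.5298, -0.1877, 0.1131]
eef_rot: [0.0, 0.987, -0.159, 0.001]
force: [0.1, -0.2, -0.6]
gripper_width: 0.0498
grip_force: 31.7
```

play_rows(commands=[[[0,0,0,0,0,0,-1],[0,0,0,0,0,0,-1],[0,0,0,0,0,0,-1]]])

```text
time: 3.4
tool_pos: [0.53, -0.1899, 0.1122]
eef_rot: [0.001, 0.987, -0.159, 0.001]
force: [0.6, -0.8, 0.4]
gripper_width: 0.0496
grip_force: 31.7
```

```bash
python3 - <<'E'
from h import *
ds=cap("side","pics/s2.png"); dt=cap("top","pics/t2.png"); s=sense(); t=s["tool_pos"]; print(t,s["eef_rot"])
h=cv2.cvtColor(ds["color"],cv2.COLOR_RGB2HSV); m=cv2.inRange(h,(24,170,90),(34,255,255)); m[:, :270]=0;m[:,420:]=0;m[:100]=0;m[230:]=0
c=max(cv2.findContours(m,0,2)[0],key=cv2.contourArea); print(cv2.boundingRect(c),cv2.minAreaRect(c)[0])
r=cv2.minAreaRect(c)[0]; P=t+[0,0,.012]; print(proj(ds,P)); o,v=ray(ds,[r]); k=(t[1]-o[1])/v[0,1]; print("lemon at y=tcp:",o+k*v[0])
b=cv2.imread("pics/s2.png")[90:230,250:410]; b=cv2.resize(b,None,fx=4,fy=4,interpolation=2); cv2.imwrite("pics/c4.png",b)
E
```

```text
[ 0.5297116  -0.19019097  0.11171363] [ 2.88778581e-04  9.87126913e-01 -1.59938028e-01  4.48572621e-04]
(323, 152, 19, 19) (333.2739562988281, 162.10275268554688)
[[329.3072692  161.70541247]]
lemon at y=tcp: [ 0.51896311 -0.19019097  0.12321306]
```

View pics/c4.png

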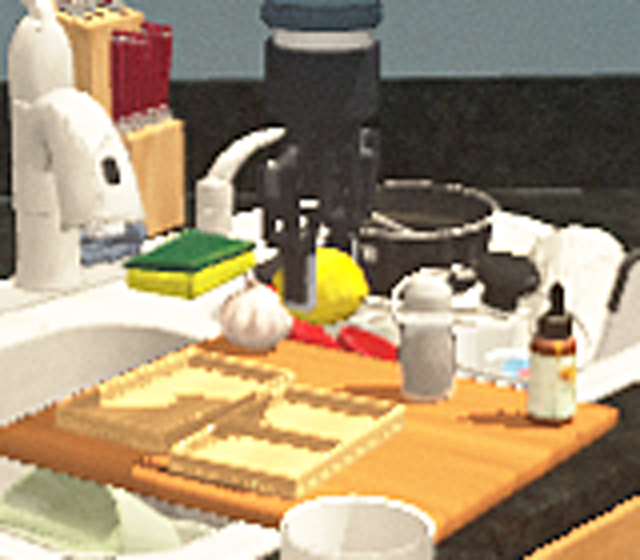

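The lemon is held between the fingers, spanning crop x 275–368 in the side view. It sits about 3 mm toward −x of the TCP, which I'll correct before lowering.

play_rows(commands=[[[0.004,0.001,-0.02,0,0,0,-1],[0.004,0.001,-0.05,0,0,0,-1],[0.004,0.001,-0.066,0,0,0,-1],[0.004,0.001,-0.072,0,0,0,-1],[0.004,0.001,-0.074,0,0,0,-1]]])

```text
time: 4.0
tool_pos: [0.5325, -0.1884, 0.0381]
eef_rot: [-0.0, 0.987, -0.16, -0.002]
force: [-12.2, 5.0, 21.4]
gripper_width: 0.0499
grip_force: 33.1
```

play_rows(commands=[[[0,0,0,0,0,0,-1],[0,0,0,0,0,0,-1]]])

```text
time: 4.2
tool_pos: [0.534, -0.1889, 0.038]
eef_rot: [0.0, 0.987, -0.16, 0.001]
force: [0.4, 0.4, -1.0]
gripper_width: 0.0499
grip_force: 31.7
```

play_rows(commands=[[[0,0,0,0,0,0,0.6],[0,0,0,0,0,0,0.6],[0,0,0,0,0,0,0.6],[0,0,0.03,0,0,0,0.6],[0,0,0.06,0,0,0,0.6]]])

```text
time: 4.7
tool_pos: [0.5325, -0.1872, 0.097]
eef_rot: [-0.001, 0.987, -0.159, -0.001]
force: [0.8, -1.0, 0.5]
gripper_width: 0.0678
grip_force: 0.0
```

```bash
python3 - <<'E'
from h import *
ds=cap("side","pics/s3.png"); s=sense(); print(s["tool_pos"],s["gripper_width"])
h=cv2.cvtColor(ds["color"],cv2.COLOR_RGB2HSV); m=cv2.inRange(h,(24,170,90),(34,255,255)); m[:, :270]=0;m[:,420:]=0;m[:130]=0;m[230:]=0
c=max(cv2.findContours(m,0,2)[0],key=cv2.contourArea); print(cv2.boundingRect(c)); print(proj(ds,[[.531,-.188,z] for z in(.024,.0495,.075)]))
b=cv2.imread("pics/s3.png")[90:230,250:410]; b=cv2.resize(b,None,fx=4,fy=4,interpolation=2); cv2.imwrite("pics/c5.png",b)
E
```

```text
[ 0.535988   -0.1891304   0.10310443] 0.06832869585818191
(318, 178, 22, 19)
[[328.34207954 196.92551191]
 [328.43159233 188.14178182]
 [328.52239619 179.24173843]]
```

View pics/c5.png

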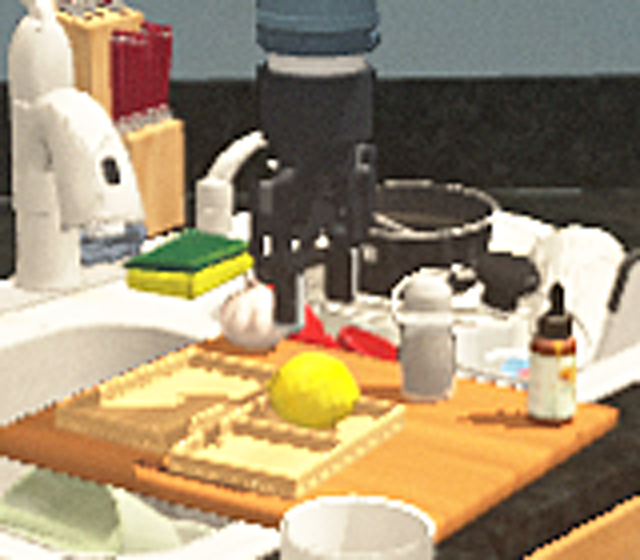

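The lemon sits in the right compartment, at crop 272–358 × 350–425. Next is the bottle.

play_rows(commands=[[[-0.01,0,0.04,0,0,0,0.6],[-0.05,-0.015,0.055,0,0,0,0.6],[-0.09,-0.03,0.055,0,0,0,0.6],[-0.13,-0.04,0.055,0,0,0,0.6],[-0.159,-0.05,0.055,0,0,0,0.6]]])

```text
time: 5.25
tool_pos: [0.3725, -0.2378, 0.1523]
eef_rot: [0.0, 0.987, -0.159, -0.0]
force: [1.3, -0.3, 0.2]
gripper_width: 0.0688
grip_force: 0.0
```

play_rows(commands=[[[0,0,0,0,0,0,0.6],[0,0,0,0,0,0,0.6]]])

```text
time: 5.45
tool_pos: [0.3744, -0.2383, 0.1527]
eef_rot: [0.0, 0.987, -0.16, 0.001]
force: [0.2, -0.4, -0.2]
gripper_width: 0.0689
grip_force: 0.0
```

play_rows(commands=[[[0.002,-0.001,-0.03,0,0,0,0.6],[0.002,-0.001,-0.06,0,0,0,0.6],[0.002,-0.001,-0.08,0,0,0,0.6],[0.002,-0.001,-0.092,0,0,0,0.6],[0.002,-0.001,-0.095,0,0,0,0.6]]])

```text
time: 5.95
tool_pos: [0.3765, -0.2379, 0.0561]
eef_rot: [-0.001, 0.987, -0.159, -0.001]
force: [0.6, -0.2, 0.3]
gripper_width: 0.0683
grip_force: 0.0
```

play_rows(commands=[[[0,0,0,0,0,0,-1],[0,0,0,0,0,0,-1],[0,0,0,0,0,0,-1],[0,0,0,0,0,0,-1],[0,0,0,0,0,0,-1]]])

```text
time: 6.45
tool_pos: [0.3771, -0.2397, 0.0584]
eef_rot: [0.001, 0.987, -0.159, 0.001]
force: [-1.1, -0.4, 7.1]
gripper_width: 0.0316
grip_force: 29.4
```

play_rows(commands=[[[0,0,0,0,0,0,-1],[0,0,0,0,0,0,-1]]])

```text
time: 6.65
tool_pos: [0.3771, -0.2397, 0.0584]
eef_rot: [0.001, 0.987, -0.159, 0.001]
force: [-0.4, -0.2, 7.0]
gripper_width: 0.0319
grip_force: 29.3
```

```bash
python3 - <<'E'
from h import *
ds=cap("side","pics/s4.png"); s=sense(); print(s["tool_pos"],s["gripper_width"],s["force"])
b=cv2.imread("pics/s4.png")[80:220,280:440]; b=cv2.resize(b,None,fx=4,fy=4,interpolation=2); cv2.imwrite("pics/c6.png",b)
E
```

```text
[ 0.37717033 -0.23971782  0.05839551] 0.03185976340577198 [ 0.37889594 -0.30087989  6.33255391]
```

View pics/c6.png

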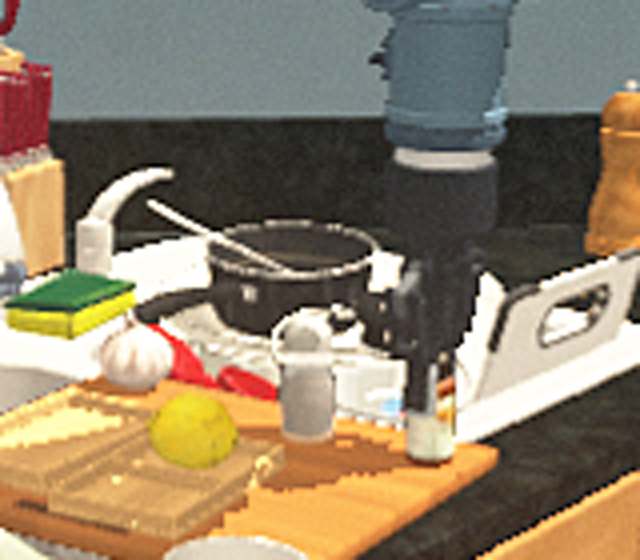

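The bottle is gripped and upright at crop (432,410). The fingers hold its body, below the collar.

play_rows(commands=[[[0,0,0.03,0,0,0,-1],[0.01,0.01,0.07,0,0,0,-1],[0.045,0.033,0.075,0,0,0,-1],[0.08,0.06,0.075,0,0,0,-1],[0.115,0.085,0.075,0,0,0,-1]]])

```text
time: 7.2
tool_pos: [0.4925, -0.1528, 0.133]
eef_rot: [0.0, 0.987, -0.16, 0.001]
force: [0.1, -0.1, -0.4]
gripper_width: 0.0318
grip_force: 29.7
```

play_rows(commands=[[[0.035,0.022,0,0,0,0,-1],[0.057,0.037,0,0,0,0,-1],[0.064,0.042,0,0,0,0,-1],[0.064,0.042,0,0,0,0,-1],[0.064,0.042,0,0,0,0,-1]]])

```text
time: 7.7
tool_pos: [0.5543, -0.1121, 0.1319]
eef_rot: [0.0, 0.987, -0.159, -0.001]
force: [0.2, 0.5, -1.1]
gripper_width: 0.0319
grip_force: 29.7
```

```bash
python3 - <<'E'
from h import *
s=sense(); print(s["tool_pos"],s["gripper_width"],s["force"],s["eef_rot"])
E
```

```text
[ 0.55426906 -0.11211804  0.13185527] 0.0319324946656806 [ 0.21479468  0.54905436 -1.13532344] [ 1.23821926e-05  9.87224967e-01 -1.59330729e-01 -7.64119756e-04]
```

play_rows(commands=[[[0.001,0,-0.03,0,0,0,-1],[0.001,0,-0.055,0,0,0,-1],[0.001,0,-0.065,0,0,0,-1],[0.001,0,-0.069,0,0,0,-1],[0.001,0,-0.07,0,0,0,-1]]])

```text
time: 8.2
tool_pos: [0.5565, -0.1126, 0.063]
eef_rot: [0.0, 0.987, -0.16, 0.0]
force: [0.1, 0.3, -0.3]
gripper_width: 0.0319
grip_force: 29.7
```

play_rows(commands=[[[0,0,0,0,0,0,-1],[0,0,0,0,0,0,-1]]])

```text
time: 8.4
tool_pos: [0.5571, -0.1121, 0.0634]
eef_rot: [0.0, 0.987, -0.159, 0.001]
force: [-1.0, -0.1, -0.9]
gripper_width: 0.0314
grip_force: 29.7
```

play_rows(commands=[[[0,0,-0.001,0,0,0,-1],[0,0,-0.0015,0,0,0,0.1],[0,0,-0.0015,0,0,0,0.1],[0,0,-0.0015,0,0,0,0.1],[0,0,-0.0015,0,0,0,0.1]]])

```text
time: 8.9
tool_pos: [0.5563, -0.1117, 0.0608]
eef_rot: [-0.0, 0.987, -0.159, -0.0]
force: [1.0, -0.3, 1.2]
gripper_width: 0.0466
grip_force: 0.0
```

play_rows(commands=[[[0,0,0.02,0,0,0,0.1],[0,0,0.05,0,0,0,0.1],[0,0,0.08,0,0,0,0.1],[0,0,0.09,0,0,0,0.4],[0,0,0.09,0,0,0,1]]])

```text
time: 9.4
tool_pos: [0.5576, -0.1122, 0.1525]
eef_rot: [0.0, 0.987, -0.159, 0.002]
force: [-0.1, 0.6, 0.1]
gripper_width: 0.0725
grip_force: 0.0
```

play_rows(commands=[[[0.01,-0.045,0,0,0,-0.02,1],[0.02,-0.09,0,0,0,-0.04,1],[0.03,-0.135,0,0,0,-0.06,1],[0.04,-0.18,0,0,0,-0.08,1],[0.05,-0.225,0,0,0,-0.105,1]]])

```text
time: 9.9
tool_pos: [0.6056, -0.3378, 0.1481]
eef_rot: [-0.001, 0.977, -0.211, -0.002]
force: [0.3, -0.4, -0.1]
gripper_width: 0.0856
grip_force: 0.0
```

```bash
python3 - <<'E'
from h import *
dt=dict(np.load("pics/top0.npz")); c=dt["color"].astype(int)
m=((c.max(2)-c.min(2)<75)&(c.min(2)>110)).astype(np.uint8); s=np.zeros_like(m); s[152:180,412:440]=m[152:180,412:440]
n,l,st,ce=cv2.connectedComponentsWithStats(s); i=1+np.argmax(st[1:,4]); print(st[i],ce[i],onz(dt,[ce[i]],.047))
print("\n".join("".join("#" if v else "." for v in r) for r in (l==i)[152:180,412:440]))
d=cap("top","pics/t5.png"); b=cv2.imread("pics/t5.png")[110:265,295:450]; b=cv2.resize(b,None,fx=3.8,fy=3.8,interpolation=2); cv2.imwrite("pics/c7.png",b)
s=sense(); print(s["tool_pos"],s["gripper_width"],s["eef_rot"])
E
```

```text
[418 158  22  22 332] [428.93975904 168.24096386] [[ 0.60217505 -0.37440816  0.047     ]]
............................
............................
............................
............................
............................
............................
...............####.........
..........##########........
.........############.......
.........#############......
.......################....#
......##################...#
......##################...#
......#################....#
......#################...##
.......################...##
......##################.###
......######################
.......#####################
........####################
........####################
........#############.######
..........##########..######
............####.###.#######
.....................#######
.....................#######
....................########
....................########
[ 0.60570347 -0.34564619  0.1479812 ] 0.08533983395216452 [ 1.38374474e-03  9.76802119e-01 -2.14139354e-01 -2.08795440e-04]
```

View pics/c7.png

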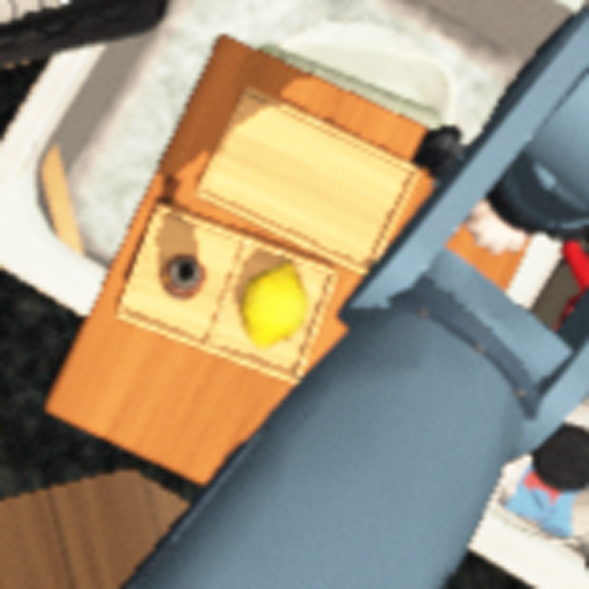

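The bottle stands in the left compartment at crop (185,272) and the lemon lies in the right one at (276,305). The gripper is now nearing the garlic.

play_rows(commands=[[[0,-0.02,0,0,0,0,1],[0,-0.031,-0.01,0,0,0,1],[0,-0.031,-0.02,0,0,0,1],[0,-0.031,-0.02,0,0,0,1],[0,-0.031,-0.02,0,0,0,1]]])

```text
time: 10.45
tool_pos: [0.606, -0.366, 0.1294]
eef_rot: [-0.001, 0.978, -0.21, -0.001]
force: [0.4, 0.4, 0.1]
gripper_width: 0.0853
grip_force: 0.0
```

```bash
python3 - <<'E'
from h import *
s=sense(); print(s["tool_pos"],s["gripper_width"],s["eef_rot"])
E
```

```text
[ 0.60601212 -0.36603453  0.12944035] 0.08531989642260965 [-7.29570457e-04  9.77643065e-01 -2.10267286e-01 -1.08323907e-03]
```

play_rows(commands=[[[0.001,-0.002,-0.03,0,0,0,1],[0.001,-0.002,-0.06,0,0,0,1],[0.001,-0.002,-0.08,0,0,0,1],[0.001,-0.002,-0.092,0,0,0,1],[0.001,-0.002,-0.096,0,0,0,1]]])

```text
time: 10.95
tool_pos: [0.6071, -0.3685, 0.0337]
eef_rot: [-0.0, 0.978, -0.21, -0.001]
force: [-0.1, 0.3, 1.0]
gripper_width: 0.0854
grip_force: 0.0
```

play_rows(commands=[[[0,0,0,0,0,0,-1],[0,0,0,0,0,0,-1],[0,0,0,0,0,0,-1],[0,0,0,0,0,0,-1],[0,0,0,0,0,0,-1]]])

```text
time: 11.45
tool_pos: [0.6086, -0.3706, 0.0372]
eef_rot: [0.001, 0.978, -0.211, 0.002]
force: [-1.2, 1.7, 5.8]
gripper_width: 0.0559
grip_force: 32.2
```

play_rows(commands=[[[0,0,0,0,0,0,-1],[0,0,0,0,0,0,-1]]])

```text
time: 11.65
tool_pos: [0.6086, -0.3706, 0.0372]
eef_rot: [0.001, 0.978, -0.211, 0.002]
force: [-0.7, 1.2, 6.5]
gripper_width: 0.0565
grip_force: 32.2
```

play_rows(commands=[[[0,0,0.03,0,0,0,-1],[0,0.005,0.06,0,0,0,-1],[0.004,0.045,0.065,0,0,0,-1],[0.008,0.09,0.065,0,0,0,-1],[0.011,0.119,0.065,0,0,0,-1]]])

```text
time: 12.15
tool_pos: [0.6187, -0.2485, 0.1009]
eef_rot: [-0.0, 0.978, -0.211, 0.001]
force: [-0.1, 0.0, -0.6]
gripper_width: 0.0561
grip_force: 31.9
```

play_rows(commands=[[[0,0,0,0,0,0,-1],[0,0,0,0,0,0,-1],[0,0,0,0,0,0,-1]]])

```text
time: 12.45
tool_pos: [0.6186, -0.2519, 0.1003]
eef_rot: [0.0, 0.977, -0.211, 0.0]
force: [0.6, -1.5, 0.1]
gripper_width: 0.056
grip_force: 31.9
```

```bash
python3 - <<'E'
from h import *
ds=cap("side","pics/s6.png"); s=sense(); t=s["tool_pos"]; print(t,s["gripper_width"],s["eef_rot"],proj(ds,t+[0,0,.01]))
b=cv2.imread("pics/s6.png")[80:220,250:410]; b=cv2.resize(b,None,fx=4,fy=4,interpolation=2); cv2.imwrite("pics/c8.png",b)
E
```

```text
[ 0.61840969 -0.25219045  0.10008891] 0.055894601265350785 [ 2.87185205e-04  9.77390842e-01 -2.11440168e-01  3.38509804e-04] [[301.79338317 158.60035173]]
```

View pics/c8.png

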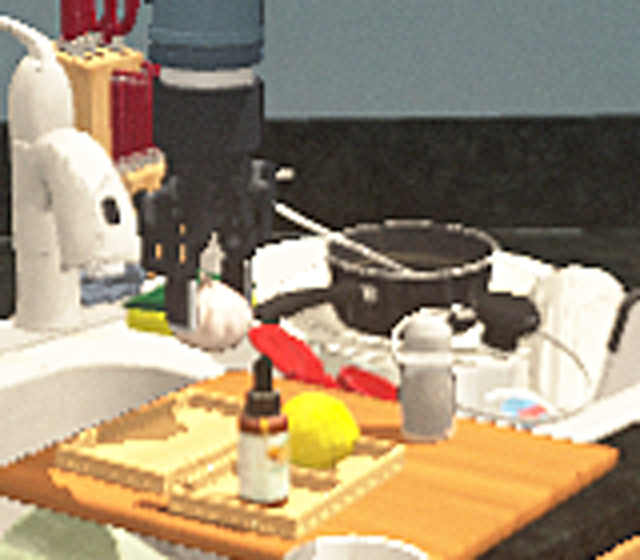

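The garlic hangs tip up, centred near crop (211,310), within about 2 mm of the TCP. The bottle and lemon are standing in the divided tray. Lowering the garlic.

play_rows(commands=[[[0.002,0.001,-0.02,0,0,0,-1],[0.002,0.001,-0.04,0,0,0,-1],[0.002,0.001,-0.052,0,0,0,-1],[0.002,0.001,-0.057,0,0,0,-1],[0.002,0.001,-0.0585,0,0,0,-1]]])

```text
time: 13.0
tool_pos: [0.6201, -0.2505, 0.0413]
eef_rot: [-0.0, 0.977, -0.211, -0.0]
force: [-1.4, 0.4, 1.0]
gripper_width: 0.056
grip_force: 32.1
```

play_rows(commands=[[[0,0,0,0,0,0,-1],[0,0,0,0,0,0,-1]]])

```text
time: 13.2
tool_pos: [0.6209, -0.2503, 0.042]
eef_rot: [0.0, 0.977, -0.211, 0.001]
force: [-0.1, -0.0, 0.2]
gripper_width: 0.0559
grip_force: 32.0
```

play_rows(commands=[[[0,0,-0.001,0,0,0,-1],[0,0,-0.001,0,0,0,0.7],[0,0,-0.001,0,0,0,0.7],[0,0,-0.001,0,0,0,0.7],[0,0,-0.001,0,0,0,0.7]]])

```text
time: 13.7
tool_pos: [0.6204, -0.2497, 0.0403]
eef_rot: [-0.0, 0.978, -0.211, -0.0]
force: [0.4, 0.2, 0.4]
gripper_width: 0.0723
grip_force: 0.0
```

play_rows(commands=[[[0,0,0.03,0,0,0,0.7],[0,0,0.07,0,0,0,0.6],[-0.02,0,0.105,0,0,0,0.4],[-0.06,-0.01,0.11,0,0,0,0.4],[-0.1,-0.02,0.11,0,0,0,0.4]]])

```text
time: 14.2
tool_pos: [0.5208, -0.2705, 0.1528]
eef_rot: [0.001, 0.978, -0.21, 0.002]
force: [-0.8, 0.2, 0.4]
gripper_width: 0.06
grip_force: 0.0
```

play_rows(commands=[[[-0.03,-0.005,0,0,0,0,0.4],[-0.054,-0.01,0,0,0,0,0.4],[-0.054,-0.01,0,0,0,0,0.4],[-0.054,-0.01,0,0,0,0,0.4],[-0.054,-0.01,0,0,0,0,0.4]]])

```text
time: 14.7
tool_pos: [0.4673, -0.2799, 0.1506]
eef_rot: [0.0, 0.978, -0.211, 0.0]
force: [-0.0, 0.5, -0.0]
gripper_width: 0.0598
grip_force: 0.0
```

```bash
python3 - <<'E'
from h import *
ds=cap("side","pics/s7.png"); s=sense(); t=s["tool_pos"]; print(t,s["gripper_width"],s["eef_rot"],proj(ds,t),proj(ds,[.467,-.28,.06]))
b=cv2.imread("pics/s7.png")[80:220,250:410]; b=cv2.resize(b,None,fx=4,fy=4,interpolation=2); cv2.imwrite("pics/c9.png",b)
E
```

```text
[ 0.46731359 -0.27971726  0.15046799] 0.05974471142494324 [ 7.70991808e-05  9.77604787e-01 -2.10448995e-01  3.07145874e-04] [[356.5603764  144.86721616]] [[355.74493604 175.67517133]]
```

View pics/c9.png

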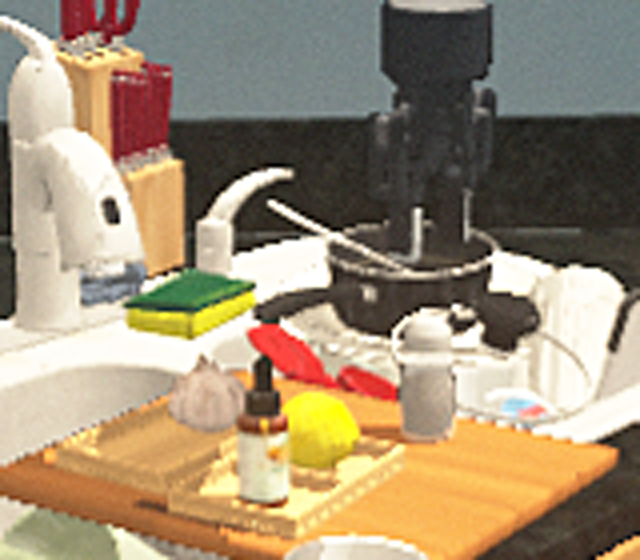

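The garlic sits in the open tray at crop (207,393). The shaker stands at crop x 400–455, about 2 mm toward −x of my estimate, so I'll shift by that and go down.

play_rows(commands=[[[-0.002,0,-0.01,0,0,0,0.6],[-0.002,0,-0.04,0,0,0,0.6],[-0.002,0,-0.07,0,0,0,0.6],[-0.002,0,-0.095,0,0,0,0.6],[-0.002,0,-0.105,0,0,0,0.6]]])

```text
time: 15.25
tool_pos: [0.4629, -0.2779, 0.0419]
eef_rot: [-0.001, 0.978, -0.21, -0.002]
force: [0.1, 0.1, -0.1]
gripper_width: 0.0685
grip_force: 0.0
```

play_rows(commands=[[[0,0,0,0,0,0,-1],[0,0,0,0,0,0,-1],[0,0,0,0,0,0,-1],[0,0,0,0,0,0,-1],[0,0,0,0,0,0,-1]]])

```text
time: 15.75
tool_pos: [0.4648, -0.2802, 0.0462]
eef_rot: [0.0, 0.978, -0.211, 0.001]
force: [0.5, 0.3, -1.5]
gripper_width: 0.0406
grip_force: 30.4
```

play_rows(commands=[[[0,0,0,0,0,0,-1],[0,0,0,0,0,0,-1]]])

```text
time: 15.95
tool_pos: [0.4647, -0.2801, 0.0459]
eef_rot: [0.0, 0.978, -0.211, 0.0]
force: [-0.4, 0.9, 2.0]
gripper_width: 0.0406
grip_force: 30.7
```

play_rows(commands=[[[0,0,0.03,0,0,0,-1],[0,0,0.07,0,0,0,-1],[0.035,0.02,0.085,0,0,0,-1],[0.075,0.04,0.085,0,0,0,-1],[0.115,0.062,0.085,0,0,0,-1]]])

```text
time: 16.45
tool_pos: [0.581, -0.2178, 0.1317]
eef_rot: [0.0, 0.977, -0.212, 0.001]
force: [0.1, -0.1, -1.4]
gripper_width: 0.0412
grip_force: 30.8
```

play_rows(commands=[[[0.04,0.02,0,0,0,0,-1],[0.065,0.034,0,0,0,0,-1],[0.071,0.0385,0,0,0,0,-1],[0.071,0.0385,0,0,0,0,-1],[0.071,0.0385,0,0,0,0,-1]]])

```text
time: 16.95
tool_pos: [0.6493, -0.1797, 0.1298]
eef_rot: [0.0, 0.977, -0.211, -0.001]
force: [1.0, -0.1, -1.3]
gripper_width: 0.0407
grip_force: 30.8
```

```bash
python3 - <<'E'
from h import *
s=sense(); t=s["tool_pos"]; print(t,s["gripper_width"],s["eef_rot"],s["force"])
E
```

```text
[ 0.64931591 -0.17966933  0.12981814] 0.040705905970790046 [ 6.60024359e-05  9.77495813e-01 -2.10953595e-01 -7.15936653e-04] [ 0.95438257 -0.06489221 -1.32430047]
```

Release height is 0.046 + 0.004 = 0.050.

play_rows(commands=[[[0.001,0,-0.03,0,0,0,-1],[0.001,0,-0.06,0,0,0,-1],[0.001,0,-0.074,0,0,0,-1],[0.001,0,-0.078,0,0,0,-1],[0.001,0,-0.079,0,0,0,-1]]])

```text
time: 17.45
tool_pos: [0.6511, -0.1799, 0.0516]
eef_rot: [0.0, 0.977, -0.211, -0.0]
force: [0.4, 0.6, -1.7]
gripper_width: 0.0406
grip_force: 30.8
```

play_rows(commands=[[[0,0,0,0,0,0,-1],[0,0,0,0,0,0,-1]]])

```text
time: 17.65
tool_pos: [0.6524, -0.1799, 0.0531]
eef_rot: [0.0, 0.978, -0.211, 0.001]
force: [0.2, -0.3, -0.7]
gripper_width: 0.0408
grip_force: 30.8
```

Lower in small steps until contact.

play_rows(commands=[[[0,0,-0.001,0,0,0,-1],[0,0,-0.002,0,0,0,-1],[0,0,-0.002,0,0,0,-1]]])

```text
time: 17.95
tool_pos: [0.6518, -0.1794, 0.05]
eef_rot: [0.0, 0.978, -0.211, 0.001]
force: [0.3, 0.5, 2.3]
gripper_width: 0.0405
grip_force: 31.0
```

play_rows(commands=[[[0,0,-0.001,0,0,0,-1],[0,0,-0.001,0,0,0,-1],[0,0,-0.001,0,0,0,-1]]])

```text
time: 18.25
tool_pos: [0.652, -0.1795, 0.0499]
eef_rot: [0.0, 0.978, -0.211, 0.001]
force: [-3.5, 1.2, 7.5]
gripper_width: 0.0407
grip_force: 31.6
```

play_rows(commands=[[[0,0,0.001,0,0,0,0.35],[0,0,0.001,0,0,0,0.35],[0,0,0.001,0,0,0,0.35],[0,0,0.001,0,0,0,0.35],[0,0,0.001,0,0,0,0.35]]])

```text
time: 18.75
tool_pos: [0.6513, -0.1792, 0.0491]
eef_rot: [-0.0, 0.978, -0.211, -0.0]
force: [0.2, 0.2, -0.3]
gripper_width: 0.0579
grip_force: 0.0
```

play_rows(commands=[[[0,0,0.02,0,0,0,0.35],[0,0,0.05,0,0,0,0.35],[0,0,0.08,0,0,0,0.35],[0,-0.01,0.11,0,0,0,0.35],[-0.04,-0.05,0.12,0,0,0,0.35]]])

```text
time: 19.25
tool_pos: [0.621, -0.223, 0.1727]
eef_rot: [0.001, 0.978, -0.208, 0.004]
force: [0.2, -1.3, 1.1]
gripper_width: 0.0578
grip_force: 0.0
```

play_rows(commands=[[[-0.03,-0.04,0,0,0,0,0.35],[-0.06,-0.08,0,0,0,0,0.35],[-0.09,-0.12,0,0,0,0,0.35],[-0.12,-0.16,0,0,0,0,0.35],[-0.13,-0.18,0,0,0,0,0.35]]])

```text
time: 19.75
tool_pos: [0.4836, -0.4074, 0.1681]
eef_rot: [0.001, 0.977, -0.212, -0.0]
force: [0.4, 0.6, 0.7]
gripper_width: 0.0578
grip_force: 0.0
```

```bash
python3 - <<'E'
from h import *
cap("top","pics/t8.png"); a=cv2.imread("pics/t8.png")[110:265,295:450]; a=cv2.resize(a,(400,400),interpolation=2)
cap("side","pics/s8.png"); b=cv2.imread("pics/s8.png")[130:230,250:350]; b=cv2.resize(b,(400,400),interpolation=2)
cv2.imwrite("pics/c10.png",np.hstack([a,b])); s=sense(); print(s["tool_pos"],s["time"])
E
```

```text
[ 0.48445868 -0.40741185  0.16812055] 19.85
```

View pics/c10.png

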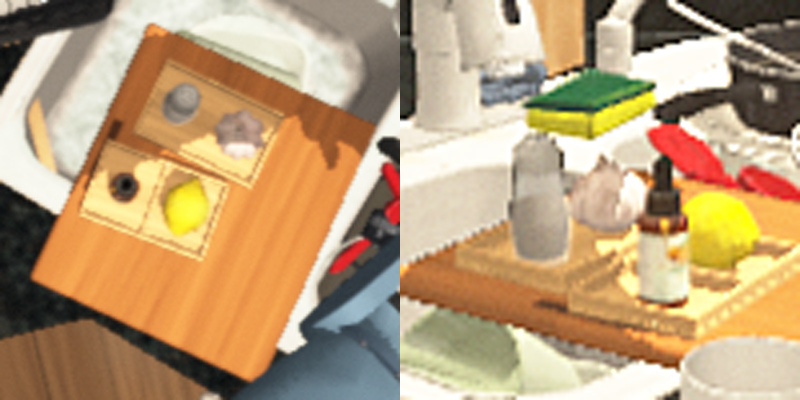

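Both kits are in place. The top view shows the shaker (181,103) and garlic (238,132) in the open tray, and the bottle (124,186) and lemon (184,207) on either side of the divider. The side view shows the bottle and shaker upright.

play_rows(commands=[[[0,0,0,0,0,0,0.35],[0,0,0,0,0,0,0.35],[0,0,0,0,0,0,0.35]]])

```text
time: 20.15
tool_pos: [0.4874, -0.4028, 0.1679]
eef_rot: [-0.0, 0.978, -0.21, -0.0]
force: [-0.7, 0.8, -1.4]
gripper_width: 0.0576
grip_force: 0.0
```

```bash
python3 -c "
from station import finish_job
print(finish_job())"
```

```text
the job is handed in; nothing more can be done
None
```

I handed the job in at about 20 s: the lemon and bottle are on either side of the divider, the garlic and shaker are in the open tray, the bottle and shaker stand upright, and I did not touch the mug, tin or packet.

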